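# Index the repair turntable and swing in the magnifier

## Task

With a fingertip, push on the arms of the turntable until its long arrow-ended arm points straight at the upright tooth on the rim of the stand; either way round will do. Then push the magnifier's arm round until it is against its stop with the lens over the control unit. Do not touch or lift the control unit lying on the turntable, and leave everything else on the bench where it is.

Things in the scene. Friction and masses are not known exactly. Their poses are not given: they have to be found in the camera images.
- stand: Fixed rotary repair stand, a dark steel disc 370 mm across and 10 mm thick lying on the bench. Origin: centre of its underside, on the vertical turntable axis; z up. Stands at a different place and yaw each time. The index tooth is on its rim on the -y side (to the right seen from the robot, at yaw 0), the lens post on its rim at (85, 181) mm.
- hub (a point): On the turntable axis, at the turntable's top, 40 mm above the bench. The turntable turns several turns either way about this vertical axis, with light friction (about 0.15 N m: 1.4 N pushed 108 mm from the axis), and stays where it is left.
- index (a point): Inner face of the index tooth, 165 mm from the turntable axis. The tooth is a single steel block 20 mm wide, 20 mm deep radially, that rises to 46 mm above the bench. Its axes are parallel to the stand's: y from the tooth towards the turntable axis, x sideways.
- turntable: Aluminium disc 160 mm across, top 40 mm above the bench. Four steel arms stick out of its edge along its +x, +y, -x, -y: bars 14 mm wide, 14 mm high, 25 to 39 mm above the bench (15 mm clear of the stand below), so a finger beside one can push it. Three end 130 mm from the axis; the +x one is the long arrow-ended pointer. Origin: on the axis, 10 mm above the bench; turns with the disc.
- pointer_tip (a point): Tip of the long arm's arrow head (26 mm wide, from 132 mm to 158 mm from the axis), 155 mm from the turntable axis, 32 mm above the bench. 10 mm short of the tooth when it points at it.
- unit: Loose beige plastic control unit, 96 x 84 x 28 mm, 0.3 kg, lying on the turntable between low corner lips, top 68 mm (ribs to 70 mm) above the bench; turns with the turntable. Origin: centre of its underside. Not to be touched.
- lens (a joint): Swing of the magnifier about its vertical post, rad: 0 = against its stop with the lens over the turntable axis; grows (clockwise from above) to 2.1 as it swings out. Stays where it is left (friction about 0.08 N m). Starts well out.
- lens_pivot (a point): Axis of the magnifier's post at arm height, 125 mm above the bench, 200 mm from the turntable axis. The arm's black hub there has a radius of 14 mm and reaches 135 mm above the bench.
- lens_center (a point): Centre of the lens, 200 mm from lens_pivot, 125 mm above the bench. The lens has a black ring 106 mm across, 12 mm thick; the straight black arm from the post to the ring is 12 mm wide and 12 mm high (119 to 131 mm above the bench), bare from 14 to 147 mm from the post's axis.
- spool: Bystander: aluminium solder spool, 54 mm across, 48 mm high.
- brush: Bystander: small brush lying on the bench, under or near the swung-out lens.
- jar: Bystander: jar, 38 mm across, 48 mm high.
- screwdriver: Bystander: screwdriver lying on the bench.
- pot: Bystander: black cup, 60 mm across, 50 mm high.
- toolcup: Bystander: black cup of upright tools, 72 mm across, 160 mm high.
- spare: Bystander: second beige control unit on the bench, 96 x 84 x 28 mm.

How it is judged:
On the way, in this order (a step that is already met when the one before it is completed fails the run):
1. the long arm points at the tooth (x of pointer_tip in the frame of index between -0.009 and 0.009 m and horizontal distance between pointer_tip and index below 0.03 m), for 0.3 s.
2. the magnifier is against its stop (value of joint lens below 0.09 rad), for 0.2 s.
At the end, for the whole second after the job is handed in: The arrow tip is within 9 mm sideways of the tooth's middle (about 3.3 degrees), the magnifier is within 0.09 rad of its stop, the turntable is at rest and the control unit still lies between its lips (all of step 1 and value of joint lens below 0.09 rad and horizontal distance between unit and hub below 0.01 m and height (world z) of unit below 0.046 m and angular speed of turntable below 0.05 rad/s); the robot touches nothing.
It fails at once if the control unit was touched (contact force between any of the fingers, the arm and unit above 1 N).
It fails at once if the control unit was lifted or pushed out of its place (height (world z) of unit above 0.05 m or horizontal distance between unit and hub above 0.012 m).
It fails at once if a bystander was moved by more than 25 mm or lifted (distance of any of spool, brush, jar, screwdriver, pot, toolcup, spare from where it was at the start of the episode above 0.025 m).
It also fails if it takes over 72 s, if anything falls off the work surface, if the arm or the gripper's body presses on something with over 40 N, if the wrist force passes 120 N, or if a joint passes its speed limit or range.

## Robot

A 7-joint arm with a two-finger parallel gripper is mounted at the origin on the work surface. World frame = base frame: x ahead of the robot, y to its left, z up, the work surface at z = 0. Lengths are in m, angles in rad, forces in N, time in s.
With the tool pointing down it reaches from about 0.425 to 0.925 m from the base axis. Payload 6.8 kg.
Tool frame: the origin (TCP) lies between the finger pads; the fingertips stand r.tcp_to_tips ahead of it and the grasp point (between the pads) is the TCP (r.tcp_to_tips is the distance from the TCP to the fingertips, in m); z points along the fingers, y is the line along which they close (so a half turn about z gives the same grasp; the last joint's range is limited). The gripper opens to 85 mm and grips with 20 to 120 N. Pads are 22 mm wide; open, the fingers measure 114 mm over their backs; the gripper's body (76 mm by 85 mm) begins 54 mm behind the grasp point. The pads swing forward as they close: fully open they stand 13 mm farther back than shut.
Start: joints at [1.135, 0.477, 0.022, 1.555, -0.011, 1.109, -0.083], TCP at [0.217, -0.639, 0.25] pointing down, gripper open.
Joint ranges: [-2.96, 2.96], [-0.34, 2.1], [-1.41, 1.46], [0.24, 2.44], [-1.37, 4.51], [0.17, 1.92], [-2.96, 2.96]. Speed limits (rad/s): [2.39, 2.39, 3.14, 3.14, 3.14, 3.14, 3.14].

## Interface

Orientations are given as a rotation vector (axis times angle).
In Python, from bench import r gives the robot as it stands.
- The arm moves only by the tool servo_tool, never from a script. Its argument "commands" is a list of rows, each a list of 2 entries, a list of its own where there are three numbers: the shift along the tool's x, y, z normalised to -1 to 1, where 1 is 250 mm, then the turn, a rotation vector about the tool's x, y, z normalised to -1 to 1, where 1 is 90 degrees. In form: [[[dx, dy, dz], [ax, ay, az]], ...]. A call has 1 to 20 rows; each row is the pose to reach, as a shift and turn from the pose commanded when the call began, along the tool's axes at that moment; what a row does not reach only later rows make up. A row lasts 1/10 s, in which the tool goes at most 50 mm and 8.59 degrees, less where a joint would pass 70% of its speed; a pose out of reach is approached as far as the arm can. A call with a number of a shift or a turn outside -1 to 1 is refused whole. A call with a gripper value outside its range is refused whole. "claw" is the closure, from 0 (fully open) to 1 (shut), set as the call begins (left out, the last holds). The fingers move at their own pace and stop on an object; "squeeze" is the grip in N (left out, the last holds). Time passes only in rows, so rows that repeat a pose let the fingers close. It gives the time, the measured TCP pose, the force, the opening and the grip force at its end, in the units of the state.
- r.get_obs(): the state, without advancing time (a new reading comes with each control period).
- r.grab_frame(name): name is "scene" or "top"; returns (picture, depth): 420x560x3 uint8, red, green, blue; 420x560 float32, m along the optical axis (not along the pixel's ray), 0 where there is no reading.
- r.camera_model(name): a dict with "fx", "fy", "cx", "cy" (pixels), "k1" (the pictures are not rectified: a ray, as slopes to the right and down, at radius r is drawn at 1 + k1 r^2 times it, then the intrinsics apply), "extrinsics" (4x4, takes a point from camera to world coordinates). Camera axes: x right, y down, z forward; pixel columns grow to the right and rows downward; lengths in m; the calibration is good to about 2 mm. A picture is of the moment at which its call begins. camera_model takes no time and is no camera call.
- r.hand_in(): hands the job in; it is judged then, once.
Trained networks look in the newest picture that a camera, given by its name, has taken for a name from the list of things; names that differ only in an ending like _2 or _b are one class to them, and where a whole thing is asked for, a point or a joint stands for the part that bears it (a point fixed in the world has none). Each returns a list of dicts, best first, with "confidence" (0 to 1); they miss things now and then, are a little off and sometimes report something else, mostly with a low value. They report only what shows in the picture. A call takes as long as a camera call.
- r.boxes_of(camera, target): "uv" ([column, row] in pixels, amid what is visible of it).
- r.mark_of(camera, target): "uv" ([column, row] in pixels: a listed point, or the origin of a listed thing).
The state is a dict: "clock": time; "joints": joint angles; "qvel": joint speeds; "tau": joint torques, N m; "tcp_pos": TCP position; "orientation": TCP orientation; "contact_force": force on the tool from outside, world axes, zero at the start; "moment": the same for the moment, N m; "grip_width": finger opening in m; "gripper_force": force on a finger pad.
Only numpy, scipy, OpenCV 4.12 (cv2) and the standard library are available. Lean on these libraries where they do the work, as an engineer would, in place of code of your own. Each camera call takes 0.05 s, during which the arm holds its last target. There are 200 camera calls.

## Working session

There is one attempt and no reset: what is moved stays moved. The work goes in short steps, Python scripts to look and compute and a tool call to move; the robot and the scene stay as the last step left them, time stands still between calls to the robot, and variables do not carry over. Pictures are saved under pics/ and viewed, at most 10 in all, crops included, and the job is handed in when it is done.

Besides the shell and the picture viewer there is one more tool, called after "Call:" by a JSON object that holds its "method" and its "body". servo_tool: Moves the arm, as the interface text tells. Scaled input: -1 to 1 covers 250 mm each way for a shift and 90 degrees each way for a turn. Its arguments: {"type":"object","properties":{"commands":{"type":"array"},"claw":{"type":"number"},"squeeze":{"type":"number"}},"required":["commands"]}

```bash
mkdir -p pics
cat > h.py <<'E'
from bench import r
import numpy as np, cv2
from scipy.spatial.transform import Rotation as R
def ray(cam,uv):
    m=r.camera_model(cam); E=np.array(m["extrinsics"])
    d=np.array([(uv[0]-m["cx"])/m["fx"],(uv[1]-m["cy"])/m["fy"]]); s=d.copy()
    for _ in range(20): s=d/(1+m["k1"]*(s@s))
    return E[:3,3],E[:3,:3]@np.array([s[0],s[1],1])
def at(cam,uv,z):
    o,d=ray(cam,uv); return (o+d*(z-o[2])/d[2])
def proj(cam,p):
    m=r.camera_model(cam); E=np.array(m["extrinsics"]); c=E[:3,:3].T@(np.array(p)-E[:3,3]); s=c[:2]/c[2]; s=s*(1+m["k1"]*(s@s))
    return s[0]*m["fx"]+m["cx"],s[1]*m["fy"]+m["cy"]
def save(cam,name):
    p,d=r.grab_frame(cam); cv2.imwrite(f"pics/{name}.png",p[:,:,::-1]); return p,d
E
python3 - <<'E'
from h import *
save("top","t0"); save("scene","s0")
for c in("top","scene"):
  for n,z in(("hub",.04),("index",.046),("pointer_tip",.032),("lens_pivot",.135),("lens_center",.131)):
    for q in r.mark_of(c,n)[:2]: print(c,n,np.round(q["uv"]),round(q["confidence"],2),np.round(at(c,q["uv"],z),3))
for n in("spool","brush","jar","screwdriver","pot","toolcup","spare"):
    for q in r.boxes_of("top",n)[:1]: print(n,np.round(q["uv"]),round(q["confidence"],2),np.round(at("top",q["uv"],.03),3))
o=r.get_obs(); print(o,r.tcp_to_tips)
E
```

```text
top hub [132. 283.] 0.36 [0.376 0.497 0.04 ]
top index [378. 235.] 0.85 [ 0.502 -0.181  0.046]
top pointer_tip [292. 174.] 0.82 [0.674 0.054 0.032]
top pointer_tip [246. 241.] 0.38 [0.491 0.185 0.032]
top lens_pivot [261. 176.] 0.91 [0.651 0.137 0.135]
top lens_pivot [377. 234.] 0.65 [ 0.502 -0.154  0.135]
top lens_center [198. 228.] 0.84 [0.523 0.297 0.131]
top lens_center [317. 222.] 0.54 [ 0.535 -0.003  0.131]
scene hub [208. 317.] 0.42 [ 0.771 -0.106  0.04 ]
scene index [160. 228.] 0.94 [ 0.506 -0.176  0.046]
scene index [262. 270.] 0.39 [0.686 0.036 0.046]
scene pointer_tip [262. 268.] 0.67 [0.673 0.038 0.032]
scene lens_pivot [224. 225.] 0.54 [ 0.604 -0.032  0.135]
scene lens_pivot [339. 256.] 0.17 [0.748 0.193 0.135]
scene lens_center [345. 180.] 0.76 [0.541 0.282 0.131]
spool [386. 284.] 0.74 [ 0.365 -0.203  0.03 ]
brush [225. 172.] 0.58 [0.684 0.241 0.03 ]
jar [243. 242.] 0.62 [0.487 0.191 0.03 ]
screwdriver [411. 180.] 0.69 [ 0.656 -0.285  0.03 ]
pot [347. 147.] 0.64 [ 0.751 -0.103  0.03 ]
toolcup [143. 198.] 0.65 [0.61  0.474 0.03 ]
spare [131. 284.] 0.65 [0.372 0.506 0.03 ]
{'clock': 0.95, 'joints': array([ 1.13493127,  0.47700459,  0.02243627,  1.55541044, -0.01148594,
        1.109319  , -0.08307679]), 'qvel': array([ 0.00104518,  0.00055812, -0.00119854, -0.00088199,  0.00136912,
       -0.00160737,  0.00022158]), 'tau': array([ 3.54313415e-04, -5.96333599e+01,  1.60686571e+00, -2.81556201e+01,
        1.25592665e-02,  1.55433718e-03,  6.09008566e-06]), 'tcp_pos': array([ 0.21728366, -0.63907824,  0.25030112]), 'orientation': array([-3.09949753e+00, -5.12512189e-01,  2.89733027e-05]), 'contact_force': array([0.03290045, 0.12104627, 1.19062907]), 'moment': array([-0.0034072 , -0.01950264,  0.00878548]), 'gripper_force': 0.0, 'grip_width': 0.08517078455237281} 0.019
```

Run:
```python
import cv2
a=cv2.imread("pics/t0.png")[110:310,110:430]
cv2.imwrite("pics/t0c.png",cv2.resize(a,None,fx=2.5,fy=2.5,interpolation=cv2.INTER_CUBIC))
```

```text
(no output)
```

View pics/t0c.png

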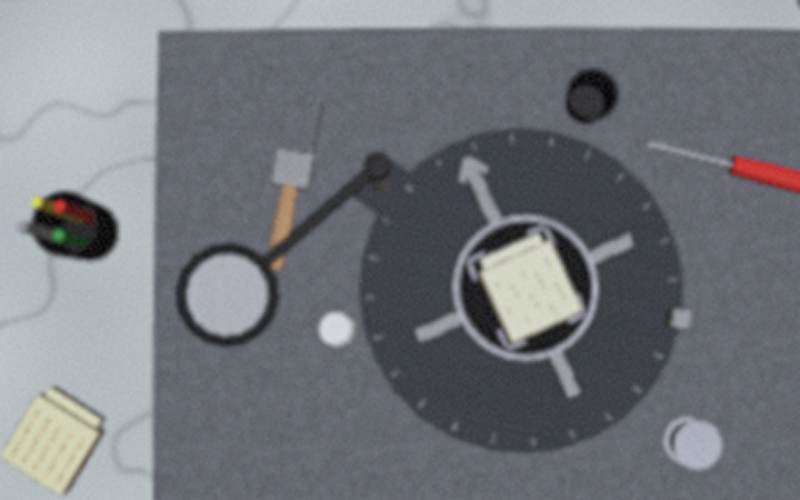

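View pics/s0.png

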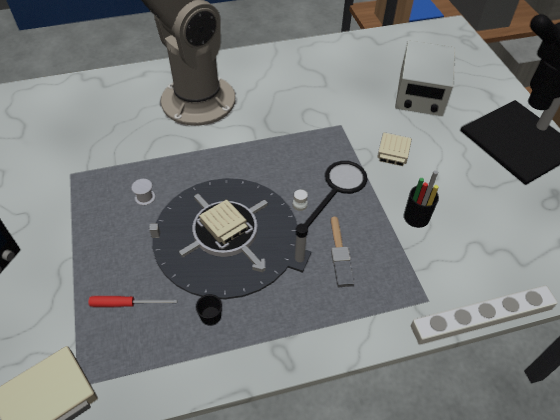

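Run:
```python
from h import *
f=lambda u,v,z:at("top",(110+(u+.5)/2.5-.5,110+(v+.5)/2.5-.5),z)[:2]
R_,L_,B_,P_=f(632,239,.039),f(417,336,.039),f(574,395,.039),f(467,157,.039)
ring=f(526,287,.04); st=f(521.5,290,.01)
idx=f(680,317,.046); piv=f(377,165,.135); lc=f(227,294,.131)
c=(R_+L_)/2
print("centres",c,ring,st)
c=(c+ring+st)/3
an=lambda p,q=c:np.degrees(np.arctan2(*(p-q)[::-1]))
for n,p in zip("RLBP",(R_,L_,B_,P_)): print(n,np.linalg.norm(p-c),an(p))
print("idx",idx,np.linalg.norm(idx-c),an(idx)); print("piv",piv,np.linalg.norm(piv-c),an(piv),"exp yaw",an(idx)+90,an(piv)-np.degrees(np.arctan2(181,85)))
print("lens",lc,np.linalg.norm(lc-piv),an(lc,piv))
o=r.get_obs(); print(R.from_rotvec(o["orientation"]).as_matrix().round(3))
```

```text
centres [ 0.53259941 -0.02007473] [ 0.53277038 -0.0205672 ] [ 0.53074788 -0.018932  ]
R 0.13095253647601862 -66.24543674780767
L 0.1301072383744214 113.37987823121779
B 0.1287925586617031 -156.36979568557496
P 0.15837558271989774 23.081908992248312
idx [ 0.49770732 -0.1893367 ] 0.17292113446135998 -101.45164366223452
piv [0.653043   0.13871156] 0.19946481398817187 52.65289393247455 exp yaw -11.451643662234517 -12.191733633657115
lens [0.52446477 0.29024443] 0.19873241071635794 130.31517527456265
[[ 0.947  0.322 -0.   ]
 [ 0.322 -0.947  0.   ]
 [-0.    -0.    -1.   ]]
```

Call:
{"method": "servo_tool", "body": {"commands": [[[0.65,-0.67,0],[0,0,0.209]],[[0.65,-0.67,0],[0,0,0.209]],[[0.65,-0.67,0],[0,0,0.209]],[[0.65,-0.67,0],[0,0,0.209]],[[0.65,-0.67,0],[0,0,0.209]],[[0.65,-0.67,0],[0,0,0.209]],[[0.65,-0.67,0],[0,0,0.209]],[[0.65,-0.67,0],[0,0,0.209]],[[0.65,-0.67,0],[0,0,0.209]],[[0.65,-0.67,0],[0,0,0.209]]], "claw": 1, "squeeze": 30}}

```text
clock: 1.95
tcp_pos: [0.3165, -0.4291, 0.2502]
orientation: [3.142, -0.004, -0.0]
contact_force: [0.6, 0.5, 0.7]
grip_width: 0.0002
gripper_force: 0.0
```

Call:
{"method": "servo_tool", "body": {"commands": [[[0.6,-0.972,0],[0,0,0]],[[0.6,-0.972,0],[0,0,0]],[[0.6,-0.972,0],[0,0,0]],[[0.6,-0.972,0],[0,0,0]],[[0.6,-0.972,0],[0,0,0]],[[0.6,-0.972,0],[0,0,0]],[[0.6,-0.972,0],[0,0,0]],[[0.6,-0.972,0],[0,0,0]]]}}

```text
clock: 2.75
tcp_pos: [0.4676, -0.1853, 0.2502]
orientation: [3.141, 0.001, -0.0]
contact_force: [-0.9, -0.9, 0.0]
grip_width: -0.0001
gripper_force: 0.0
```

Call:
{"method": "servo_tool", "body": {"commands": [[[0.6,-0.972,0],[0,0,0]],[[0.6,-0.972,0],[0,0,0]],[[0.6,-0.972,0],[0,0,0]],[[0.6,-0.972,0],[0,0,0]],[[0.6,-0.972,0],[0,0,0]],[[0.6,-0.972,0],[0,0,0]],[[0.6,-0.972,0],[0,0,0]],[[0.6,-0.972,0],[0,0,0]],[[0.6,-0.972,0],[0,0,0]]]}}

```text
clock: 3.65
tcp_pos: [0.6172, 0.0545, 0.2499]
orientation: [3.14, -0.007, -0.001]
contact_force: [-0.1, -0.3, -0.1]
grip_width: -0.0001
gripper_force: 0.0
```

Call:
{"method": "servo_tool", "body": {"commands": [[[0,0,0.2],[0,0,0]],[[0,0,0.4],[0,0,0]],[[0,0,0.6],[0,0,0]],[[0,0,0.7],[0,0,0]],[[0,0,0.78],[0,0,0]],[[0,0,0.836],[0,0,0]],[[0,0,0.836],[0,0,0]],[[0,0,0.836],[0,0,0]]]}}

```text
clock: 4.45
tcp_pos: [0.618, 0.0568, 0.0421]
orientation: [3.141, -0.003, 0.001]
contact_force: [0.6, 0.3, 1.3]
grip_width: -0.0002
gripper_force: 0.0
```

```bash
cat > arc.py <<'E'
from h import *
import sys
c=np.array([.532,-.020])
def fing(th,r=.106,gap=0):  # finger centre touching pointer at angle th (deg) from the ccw side
    t=np.radians(th); u=np.array([np.cos(t),np.sin(t)]); n=np.array([-u[1],u[0]])
    h=.011*abs(n[0])+.0145*abs(n[1])
    return c+r*u+(.007+h+gap)*n
if __name__=="__main__":
    o=r.get_obs(); p=o["tcp_pos"]; print(p,o["contact_force"])
    a,b,n=map(float,sys.argv[1:4])
    for th in np.linspace(a,b,int(n)):
        d=fing(th)-p[:2]; print(round(th,1),np.round([d[0]/.25,-d[1]/.25],3).tolist())
E
python3 arc.py 22 -90 29
python3 - <<'E'
from h import *
save("scene","s1")
E
```

```text
[0.61798649 0.05675402 0.04208964] [0.57129057 0.3193401  1.32327452]
22.0 [0.012, 0.057]
18.0 [0.029, 0.084]
14.0 [0.044, 0.112]
10.0 [0.058, 0.142]
6.0 [0.068, 0.173]
2.0 [0.077, 0.205]
-2.0 [0.083, 0.234]
-6.0 [0.087, 0.262]
-10.0 [0.09, 0.289]
-14.0 [0.09, 0.317]
-18.0 [0.089, 0.346]
-22.0 [0.086, 0.375]
-26.0 [0.081, 0.404]
-30.0 [0.073, 0.432]
-34.0 [0.064, 0.461]
-38.0 [0.052, 0.489]
-42.0 [0.038, 0.516]
-46.0 [0.022, 0.543]
-50.0 [0.004, 0.568]
-54.0 [-0.016, 0.593]
-58.0 [-0.038, 0.616]
-62.0 [-0.062, 0.637]
-66.0 [-0.088, 0.657]
-70.0 [-0.115, 0.675]
-74.0 [-0.144, 0.691]
-78.0 [-0.175, 0.704]
-82.0 [-0.206, 0.716]
-86.0 [-0.239, 0.725]
-90.0 [-0.272, 0.731]
```

View pics/s1.png

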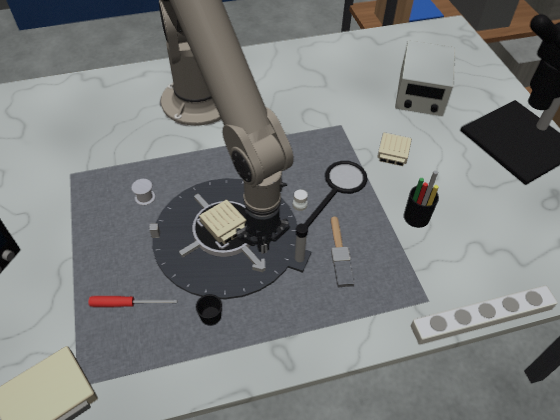

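Call:
{"method": "servo_tool", "body": {"commands": [[[0.006,0.03,0.004],[0,0,0]],[[0.012,0.057,0.004],[0,0,0]],[[0.029,0.084,0.004],[0,0,0]],[[0.044,0.112,0.004],[0,0,0]],[[0.058,0.142,0.004],[0,0,0]],[[0.068,0.173,0.004],[0,0,0]],[[0.077,0.205,0.004],[0,0,0]],[[0.083,0.234,0.004],[0,0,0]],[[0.087,0.262,0.004],[0,0,0]],[[0.09,0.289,0.004],[0,0,0]],[[0.09,0.317,0.004],[0,0,0]],[[0.089,0.346,0.004],[0,0,0]],[[0.086,0.375,0.004],[0,0,0]],[[0.081,0.404,0.004],[0,0,0]],[[0.073,0.432,0.004],[0,0,0]],[[0.064,0.461,0.004],[0,0,0]],[[0.052,0.489,0.004],[0,0,0]],[[0.038,0.516,0.004],[0,0,0]],[[0.022,0.543,0.004],[0,0,0]],[[0.004,0.568,0.004],[0,0,0]]]}}

```text
clock: 6.5
tcp_pos: [0.6182, -0.085, 0.0404]
orientation: [3.141, -0.001, 0.0]
contact_force: [1.1, 2.0, 0.2]
grip_width: -0.0001
gripper_force: 0.8
```

```bash
python3 arc.py -50 -98 17
python3 - <<'E'
from h import *
save("top","t1");save("scene","s2")
for c in("top","scene"):
  for q in r.mark_of(c,"pointer_tip")[:2]:
    p=at(c,q["uv"],.032)[:2]; print(c,q["confidence"],p,np.degrees(np.arctan2(p[1]+.02,p[0]-.532)),np.hypot(p[1]+.02,p[0]-.532))
E
```

```text
[ 0.61818241 -0.0849827   0.04036132] [1.12698485 2.02789776 0.24447381]
-50.0 [0.004, 0.001]
-53.0 [-0.011, 0.02]
-56.0 [-0.027, 0.037]
-59.0 [-0.044, 0.054]
-62.0 [-0.063, 0.07]
-65.0 [-0.082, 0.085]
-68.0 [-0.102, 0.099]
-71.0 [-0.123, 0.112]
-74.0 [-0.145, 0.124]
-77.0 [-0.168, 0.134]
-80.0 [-0.191, 0.143]
-83.0 [-0.215, 0.151]
-86.0 [-0.239, 0.158]
-89.0 [-0.264, 0.163]
-92.0 [-0.286, 0.166]
-95.0 [-0.305, 0.169]
-98.0 [-0.325, 0.171]
top 0.7 [0.59987622 0.46067026] 81.96231563729191 0.4854390544929552
top 0.37 [ 0.50025192 -0.18054229] -101.18620954780144 0.16365136321347162
scene 0.7 [ 0.63280511 -0.13768138] -49.416854598820095 0.15495346835874801
scene 0.53 [ 0.76470742 -0.10719878] -20.54168907749025 0.24850828872869857
```

Call:
{"method": "servo_tool", "body": {"commands": [[[-0.011,0.02,0],[0,0,0]],[[-0.027,0.037,0],[0,0,0]],[[-0.044,0.054,0],[0,0,0]],[[-0.063,0.07,0],[0,0,0]],[[-0.082,0.085,0],[0,0,0]],[[-0.102,0.099,0],[0,0,0]],[[-0.123,0.112,0],[0,0,0]],[[-0.145,0.124,0],[0,0,0]],[[-0.168,0.134,0],[0,0,0]],[[-0.191,0.143,0],[0,0,0]],[[-0.215,0.151,0],[0,0,0]],[[-0.239,0.158,0],[0,0,0]],[[-0.264,0.163,0],[0,0,0]],[[-0.286,0.166,0],[0,0,0]],[[-0.305,0.169,0],[0,0,0]],[[-0.305,0.169,0],[0,0,0]]]}}

```text
clock: 8.3
tcp_pos: [0.541, -0.127, 0.0402]
orientation: [3.141, -0.001, -0.002]
contact_force: [-0.5, -0.2, 0.0]
grip_width: 0.0004
gripper_force: 0.0
```

```bash
python3 arc.py -96 -102 7
python3 - <<'E'
from h import *
save("top","t2");a,_=save("scene","s3")
for c in("top","scene"):
  for n,z in(("pointer_tip",.032),("index",.039)):
   for q in r.mark_of(c,n)[:2]:
    p=at(c,q["uv"],z)[:2]; print(c,n,q["confidence"],p,np.degrees(np.arctan2(p[1]+.02,p[0]-.532)),np.hypot(p[1]+.02,p[0]-.532))
t=cv2.imread("pics/t2.png")[170:290,270:420]; s=cv2.imread("pics/s3.png")[170:290,120:270]
cv2.imwrite("pics/c2.png",cv2.resize(np.hstack([t,s]),None,fx=2.66,fy=2.66,interpolation=cv2.INTER_CUBIC))
E
```

```text
[ 0.54104574 -0.12698121  0.04021194] [-0.54649241 -0.23382379  0.01161779]
-96.0 [-0.003, 0.002]
-97.0 [-0.01, 0.003]
-98.0 [-0.016, 0.003]
-99.0 [-0.023, 0.003]
-100.0 [-0.03, 0.004]
-101.0 [-0.036, 0.004]
-102.0 [-0.043, 0.004]
top pointer_tip 0.37 [0.64896152 0.24639347] 66.29585873798942 0.2909389606837642
top index 0.68 [0.52679228 0.31912771] 90.87977768802777 0.3391676932282896
top index 0.67 [ 0.5009617  -0.18067257] -100.93356930990919 0.1636430605286954
scene pointer_tip 0.15 [ 0.38736591 -0.20741155] -127.65901522506478 0.23673214754014127
scene index 0.95 [ 0.49114115 -0.18324635] -104.0518556690036 0.1682819512079997
```

View pics/c2.png

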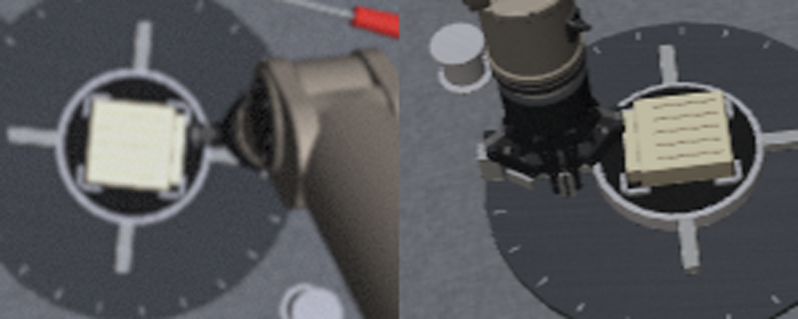

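The left half (top camera) shows the opposite arm's end at crop (8,134), with the other two arm ends at (145,22) and (122,271). In the right half (scene camera) the gripper hides the pointer and the tooth. I'll get the angle from the visible arms.

Run:
```python
from h import *
f=lambda u,v,z:at("top",(270+(u+.5)/2.66-.5,170+(v+.5)/2.66-.5),z)[:2]
T,B,L=f(145,22,.039),f(122,271,.039),f(8,134,.039)
an=lambda d:np.degrees(np.arctan2(d[1],d[0]))
print(an(T-B)-90, an((T+B)/2-L), an(np.array([.532,-.02])-L),(T+B)/2)
```

```text
-96.28792719622595 -95.74512843130577 -96.28547809855917 [ 0.53319727 -0.02036222]
```

Call:
{"method": "servo_tool", "body": {"commands": [[[-0.01,0.002,0],[0,0,0]],[[-0.018,0.003,0],[0,0,0]],[[-0.025,0.004,0],[0,0,0]],[[-0.031,0.004,0],[0,0,0]],[[-0.036,0.004,0],[0,0,0]],[[-0.036,0.004,0],[0,0,0]],[[-0.036,0.004,0],[0,0,0]],[[-0.036,0.004,0],[0,0,0]]]}}

```text
clock: 9.4
tcp_pos: [0.533, -0.1277, 0.0403]
orientation: [3.141, -0.001, -0.001]
contact_force: [0.5, 0.2, 0.6]
grip_width: 0.0002
gripper_force: 0.3
```

Call:
{"method": "servo_tool", "body": {"commands": [[[0.06,0,0],[0,0,0]],[[0.06,0,0],[0,0,0]],[[0.06,0,-0.2],[0,0,0]],[[0.06,0,-0.4],[0,0,0]],[[0.06,0,-0.6],[0,0,0]],[[0.06,-0.1,-0.8],[0,0,0]],[[0.2,-0.3,-0.85],[0,0,0]],[[0.3,-0.5,-0.85],[0,0,0]],[[0.45,-0.7,-0.85],[0,0,0]],[[0.55,-0.9,-0.85],[0,0,0]],[[0.6,-1,-0.85],[0,0,0]],[[0.6,-1,-0.85],[0,0,0]],[[0.6,-1,-0.85],[0,0,0]]]}}

```text
clock: 10.7
tcp_pos: [0.6827, 0.1262, 0.2518]
orientation: [-3.14, -0.007, 0.003]
contact_force: [0.4, -0.4, 0.2]
grip_width: 0.0002
gripper_force: 0.0
```

Run:
```python
from h import *
save("top","t3");save("scene","s4")
for c in("top","scene"):
  for n,z in(("pointer_tip",.032),("index",.039)):
   for q in r.mark_of(c,n)[:2]:
    p=at(c,q["uv"],z)[:2]; print(c,n,q["confidence"],p,np.degrees(np.arctan2(p[1]+.02,p[0]-.532)),np.hypot(p[1]+.02,p[0]-.532))
t=cv2.imread("pics/t3.png")[165:285,250:400]; s=cv2.imread("pics/s4.png")[170:290,130:280]
cv2.imwrite("pics/c3.png",cv2.resize(np.hstack([t,s]),None,fx=2.66,fy=2.66,interpolation=cv2.INTER_CUBIC))
```

```text
top pointer_tip 0.68 [0.67074357 0.14096225] 49.23986555567281 0.21250558845008513
top pointer_tip 0.5 [ 0.50815471 -0.1708587 ] -98.98207420664677 0.15273161078933709
top index 0.57 [ 0.4940862  -0.17908593] -103.40483455071609 0.1635413993522165
top index 0.55 [0.60412158 0.45446447] 81.35684608721898 0.4799146332639602
scene pointer_tip 0.77 [ 0.50778838 -0.17089311] -99.11571984791051 0.15282320895365928
scene index 0.73 [ 0.5062168 -0.1801672] -99.14483837011312 0.1622291802568599
```

View pics/c3.png

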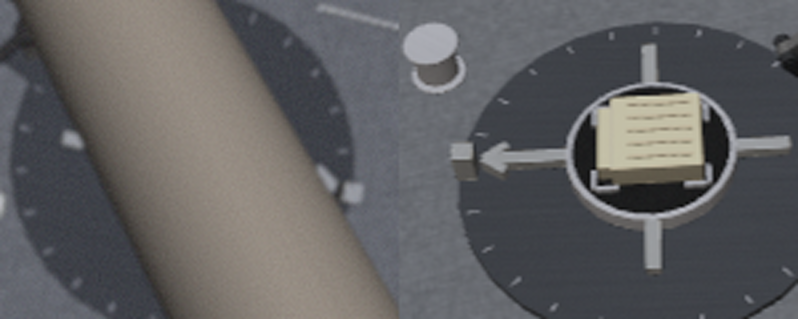

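The scene half shows the arrow tip at crop (482,158) facing the tooth, whose top is at about (463,151). The arm blocks the top view. I'll work out the angle.

Run:
```python
from h import *
f=lambda u,v,z:at("scene",(130+(u-399+.5)/2.66-.5,170+(v+.5)/2.66-.5),z)[:2]
P,O,T,B=f(482,158,.039),f(790,143,.039),f(649,46,.039),f(653,268,.039)
an=lambda d:np.degrees(np.arctan2(d[1],d[0]))
I=f(463,151.5,.046)
print(P,an(P-O),an(B-T),an(T-B),I,an(I-np.array([.532,-.02])),an(I-(T*0+O+ (P-O)*130/288)),(T+B)/2)
```

```text
[ 0.5056375  -0.17616815] -101.11718120713421 -10.640481426659385 169.35951857334064 [ 0.49917702 -0.19176422] -100.8184084613873 -102.21652507521809 [ 0.53634937 -0.02281403]
```

Call:
{"method": "servo_tool", "body": {"commands": [[[-0.14,-0.23,0],[0,0,0]],[[-0.28,-0.46,0],[0,0,0]],[[-0.28,-0.46,0],[0,0,0]],[[-0.28,-0.46,0],[0,0,0]],[[-0.28,-0.46,0],[0,0,0]],[[-0.28,-0.46,0],[0,0,0]]]}}

```text
clock: 11.6
tcp_pos: [0.6144, 0.2349, 0.2529]
orientation: [3.14, -0.006, 0.001]
contact_force: [0.1, -0.2, 1.8]
grip_width: -0.0
gripper_force: 0.0
```

Run:
```python
from h import *
save("top","t4"); print(r.get_obs()["tcp_pos"])
t=cv2.imread("pics/t4.png")[150:290,200:400]
cv2.imwrite("pics/c4.png",cv2.resize(t,None,fx=4,fy=4,interpolation=cv2.INTER_CUBIC))
```

```text
[0.61447366 0.2348256  0.25276899]
```

View pics/c4.png

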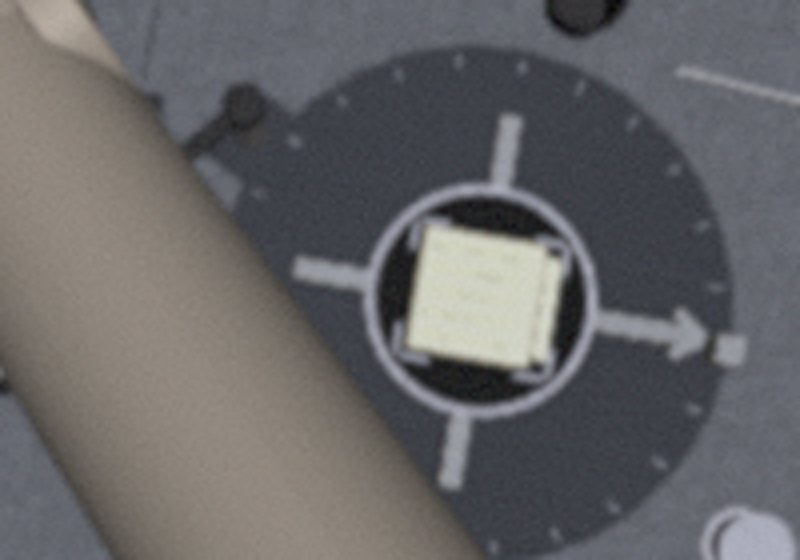

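The top view shows the arrow tip at crop (709,339) and the tooth's top at (731,350). The other arm ends are at (295,268), (512,115) and (451,488).

Run:
```python
from h import *
f=lambda u,v,z:at("top",(200+(u+.5)/4-.5,150+(v+.5)/4-.5),z)[:2]
P,O,T,B,I,C=f(709,339,.039),f(295,268,.039),f(512,115,.039),f(451,488,.039),f(731,350,.046),f(482,300,.04)
an=lambda d:np.degrees(np.arctan2(d[1],d[0]))
print(an(P-O),an(T-B)-90,C,(T+B)/2,I,an(I-C),an(I-(T+B)/2))
pv=f(244,103,.135);print(pv,an(pv-C)-np.degrees(np.arctan2(181,85))-90)
```

```text
-100.30147250512522 -100.30351981385044 [ 0.53242648 -0.02063005] [ 0.53256648 -0.02078298] [ 0.49596812 -0.19117792] -102.06661334093438 -102.12213189023866
[0.65386932 0.13839224] -102.21303322688958
```

The pointer is at -100.3° and the tooth at about -102.1°, roughly 4.6 mm off sideways. That's inside the limit, but I'll nudge it about 1.6° further for margin.

Call:
{"method": "servo_tool", "body": {"commands": [[[0,0.2,0],[0,0,0]],[[-0.05,0.4,0],[0,0,0]],[[-0.1,0.6,0],[0,0,0]],[[-0.1,0.8,0],[0,0,0]],[[-0.12,0.92,0],[0,0,0]],[[-0.12,0.96,0],[0,0,0]],[[-0.12,0.96,0],[0,0,0]]]}}

```text
clock: 12.35
tcp_pos: [0.5834, -0.006, 0.2528]
orientation: [3.141, -0.01, 0.0]
contact_force: [-0.1, 1.2, 0.2]
grip_width: -0.0001
gripper_force: 0.0
```

Call:
{"method": "servo_tool", "body": {"commands": [[[-0.06,0.2,0],[0,0,0]],[[-0.1,0.4,0],[0,0,0]],[[-0.11,0.5,0],[0,0,0]],[[-0.11,0.52,0],[0,0,0]],[[-0.11,0.52,0],[0,0,0]],[[-0.11,0.52,0],[0,0,0]],[[-0.11,0.52,0],[0,0,0]],[[-0.11,0.52,0],[0,0,0]]]}}

```text
clock: 13.15
tcp_pos: [0.5561, -0.1308, 0.2528]
orientation: [-3.141, -0.003, -0.0]
contact_force: [-1.2, -0.2, -0.2]
grip_width: -0.0002
gripper_force: 0.0
```

Call:
{"method": "servo_tool", "body": {"commands": [[[0,-0.01,0.2],[0,0,0]],[[0,-0.01,0.4],[0,0,0]],[[0,-0.01,0.6],[0,0,0]],[[0,-0.01,0.75],[0,0,0]],[[0,-0.01,0.82],[0,0,0]],[[0,-0.01,0.85],[0,0,0]],[[-0.03,-0.01,0.85],[0,0,0]],[[-0.06,-0.01,0.85],[0,0,0]],[[-0.08,-0.01,0.85],[0,0,0]],[[-0.08,-0.01,0.85],[0,0,0]],[[-0.08,-0.01,0.85],[0,0,0]]]}}

```text
clock: 14.25
tcp_pos: [0.5361, -0.1303, 0.0412]
orientation: [3.141, -0.001, 0.003]
contact_force: [-0.2, -0.2, -0.8]
grip_width: -0.0
gripper_force: 0.0
```

Call:
{"method": "servo_tool", "body": {"commands": [[[-0.008,0,0],[0,0,0]],[[-0.014,0,0],[0,0,0]],[[-0.019,0,0],[0,0,0]],[[-0.024,0,0],[0,0,0]],[[-0.024,0,0],[0,0,0]],[[-0.024,0,0],[0,0,0]],[[-0.024,0,0],[0,0,0]]]}}

```text
clock: 14.95
tcp_pos: [0.5299, -0.13, 0.0404]
orientation: [-3.142, 0.001, -0.001]
contact_force: [1.8, 1.7, -0.1]
grip_width: 0.0002
gripper_force: 0.7
```

Call:
{"method": "servo_tool", "body": {"commands": [[[0.06,0,0],[0,0,0]],[[0.06,0,0],[0,0,0]],[[0.06,0,-0.2],[0,0,0]],[[0.06,0,-0.4],[0,0,0]],[[0.06,0,-0.6],[0,0,0]],[[0.06,-0.1,-0.8],[0,0,0]],[[0.1,-0.3,-0.85],[0,0,0]],[[0.15,-0.5,-0.85],[0,0,0]],[[0.2,-0.7,-0.85],[0,0,0]],[[0.25,-0.9,-0.85],[0,0,0]],[[0.25,-1,-0.85],[0,0,0]],[[0.25,-1,-0.85],[0,0,0]],[[0.25,-1,-0.85],[0,0,0]]]}}

```text
clock: 16.25
tcp_pos: [0.5913, 0.1203, 0.2521]
orientation: [3.141, 0.002, -0.003]
contact_force: [0.5, -0.8, -0.6]
grip_width: 0.0003
gripper_force: 0.0
```

Call:
{"method": "servo_tool", "body": {"commands": [[[0.05,-0.15,0],[0,0,0]],[[0.1,-0.3,0],[0,0,0]],[[0.1,-0.47,0],[0,0,0]],[[0.1,-0.49,0],[0,0,0]],[[0.1,-0.49,0],[0,0,0]],[[0.1,-0.49,0],[0,0,0]],[[0.1,-0.49,0],[0,0,0]]]}}

```text
clock: 16.95
tcp_pos: [0.6179, 0.2394, 0.2527]
orientation: [3.14, -0.006, 0.0]
contact_force: [-0.1, -0.1, -0.4]
grip_width: 0.0
gripper_force: 0.0
```

Run:
```python
from h import *
save("top","t5"); print(r.get_obs()["tcp_pos"])
t=cv2.imread("pics/t5.png")[150:290,200:400]
cv2.imwrite("pics/c5.png",cv2.resize(t,None,fx=4,fy=4,interpolation=cv2.INTER_CUBIC))
```

```text
[0.61788004 0.23976272 0.25277232]
```

View pics/c5.png

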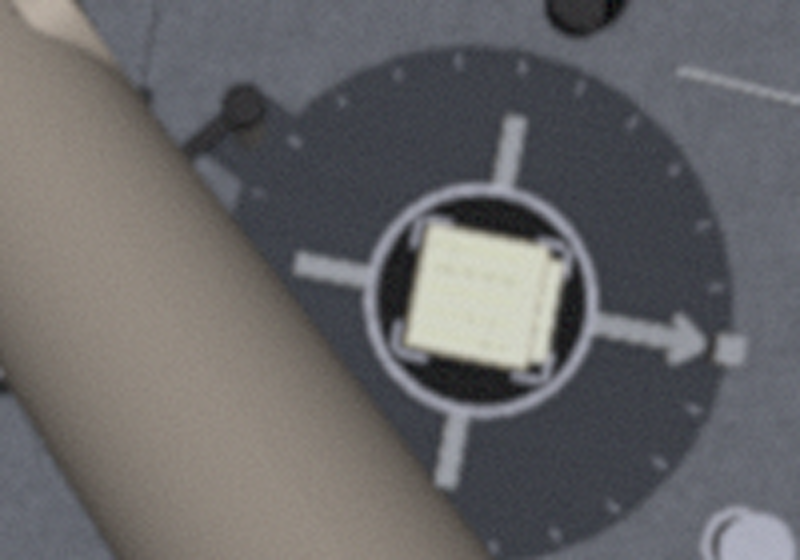

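The pointer is now at about -101.6° and the tip faces the tooth's middle. Next is the lens.

Call:
{"method": "servo_tool", "body": {"commands": [[[0,0,0.15],[0,0,0]],[[0,0,0.3],[0,0,0]],[[0,0,0.42],[0,0,0]],[[0,0,0.5],[0,0,0]],[[0,0,0.51],[0,0,0]],[[0,0,0.51],[0,0,0]],[[0,0,0.51],[0,0,0]]]}}

```text
clock: 17.7
tcp_pos: [0.6184, 0.2424, 0.127]
orientation: [-3.141, 0.002, -0.004]
contact_force: [-0.8, 0.8, -0.5]
grip_width: -0.0001
gripper_force: 0.0
```

```bash
cat > arc2.py <<'E'
from h import *
import sys
pv=np.array([.653,.139])
def fing(th,r=.105):
    t=np.radians(th); u=np.array([np.cos(t),np.sin(t)]); n=np.array([u[1],-u[0]])
    return pv+r*u+(.006+.011*abs(n[0])+.0145*abs(n[1]))*n
o=r.get_obs(); p=o["tcp_pos"]; print(p,o["contact_force"])
a,b,n=map(float,sys.argv[1:4])
for th in np.linspace(a,b,int(n)):
    d=fing(th)-p[:2]; print(round(th,1),np.round([d[0]/.25,-d[1]/.25],3).tolist())
E
python3 arc2.py 126 206 21
```

```text
[0.61839887 0.24243735 0.12698007] [-0.79661043  0.7922113  -0.53930113]
126.0 [-0.033, 0.019]
130.0 [-0.059, 0.031]
134.0 [-0.084, 0.045]
138.0 [-0.109, 0.061]
142.0 [-0.133, 0.079]
146.0 [-0.156, 0.099]
150.0 [-0.177, 0.12]
154.0 [-0.197, 0.144]
158.0 [-0.216, 0.169]
162.0 [-0.232, 0.196]
166.0 [-0.247, 0.224]
170.0 [-0.26, 0.253]
174.0 [-0.27, 0.284]
178.0 [-0.278, 0.316]
182.0 [-0.284, 0.345]
186.0 [-0.288, 0.372]
190.0 [-0.291, 0.399]
194.0 [-0.291, 0.427]
198.0 [-0.29, 0.455]
202.0 [-0.286, 0.484]
206.0 [-0.281, 0.512]
```

Call:
{"method": "servo_tool", "body": {"commands": [[[-0.033,0.019,0.01],[0,0,0]],[[-0.059,0.031,0.01],[0,0,0]],[[-0.084,0.045,0.01],[0,0,0]],[[-0.109,0.061,0.01],[0,0,0]],[[-0.133,0.079,0.01],[0,0,0]],[[-0.156,0.099,0.01],[0,0,0]],[[-0.177,0.12,0.01],[0,0,0]],[[-0.197,0.144,0.01],[0,0,0]],[[-0.216,0.169,0.01],[0,0,0]],[[-0.232,0.196,0.01],[0,0,0]],[[-0.247,0.224,0.01],[0,0,0]],[[-0.26,0.253,0.01],[0,0,0]],[[-0.27,0.284,0.01],[0,0,0]],[[-0.278,0.316,0.01],[0,0,0]],[[-0.284,0.345,0.01],[0,0,0]],[[-0.288,0.372,0.01],[0,0,0]],[[-0.291,0.399,0.01],[0,0,0]],[[-0.291,0.427,0.01],[0,0,0]],[[-0.29,0.455,0.01],[0,0,0]],[[-0.286,0.484,0.01],[0,0,0]]]}}

```text
clock: 19.7
tcp_pos: [0.5458, 0.1209, 0.1228]
orientation: [3.142, -0.001, -0.0]
contact_force: [0.2, 0.0, 0.4]
grip_width: -0.0001
gripper_force: 0.5
```

```bash
python3 arc2.py 202 234 17
python3 - <<'E'
from h import *
save("scene","s6")
for q in r.mark_of("scene","lens_center")[:2]:
    p=at("scene",q["uv"],.125)[:2]; print(q["confidence"],p,np.degrees(np.arctan2(p[1]-.139,p[0]-.653))%360,np.hypot(p[1]-.139,p[0]-.653))
E
```

```text
[0.54577839 0.12091696 0.12280356] [0.18074126 0.03264029 0.36689947]
202.0 [0.004, -0.002]
204.0 [0.007, 0.012]
206.0 [0.01, 0.026]
208.0 [0.013, 0.04]
210.0 [0.017, 0.054]
212.0 [0.022, 0.068]
214.0 [0.027, 0.082]
216.0 [0.032, 0.096]
218.0 [0.038, 0.11]
220.0 [0.045, 0.124]
222.0 [0.052, 0.137]
224.0 [0.06, 0.15]
226.0 [0.068, 0.163]
228.0 [0.077, 0.176]
230.0 [0.086, 0.188]
232.0 [0.096, 0.201]
234.0 [0.106, 0.212]
0.76 [0.46378956 0.07073415] 199.83910012200172 0.20114874510289485
```

Call:
{"method": "servo_tool", "body": {"commands": [[[0.007,0.012,0],[0,0,0]],[[0.01,0.026,0],[0,0,0]],[[0.013,0.04,0],[0,0,0]],[[0.017,0.054,0],[0,0,0]],[[0.022,0.068,0],[0,0,0]],[[0.027,0.082,0],[0,0,0]],[[0.032,0.096,0],[0,0,0]],[[0.038,0.11,0],[0,0,0]],[[0.045,0.124,0],[0,0,0]],[[0.052,0.137,0],[0,0,0]],[[0.06,0.15,0],[0,0,0]],[[0.068,0.163,0],[0,0,0]],[[0.077,0.176,0],[0,0,0]],[[0.086,0.188,0],[0,0,0]],[[0.086,0.188,0],[0,0,0]],[[0.086,0.188,0],[0,0,0]]]}}

```text
clock: 21.4
tcp_pos: [0.5673, 0.0741, 0.1227]
orientation: [3.141, -0.001, -0.0]
contact_force: [0.6, -0.5, 0.1]
grip_width: 0.0001
gripper_force: 0.0
```

Run:
```python
from h import *
save("scene","s7")
for q in r.mark_of("scene","lens_center")[:2]:
    p=at("scene",q["uv"],.125)[:2]; print(q["confidence"],p,np.degrees(np.arctan2(p[1]-.139,p[0]-.653))%360,np.hypot(p[1]-.139,p[0]-.653))
```

```text
0.92 [ 0.52267562 -0.0101855 ] 228.86042516595808 0.19809280351633277
```

Call:
{"method": "servo_tool", "body": {"commands": [[[0.005,0.007,0],[0,0,0]],[[0.009,0.012,0],[0,0,0]],[[0.013,0.017,0],[0,0,0]],[[0.016,0.021,0],[0,0,0]],[[0.016,0.021,0],[0,0,0]]]}}

```text
clock: 22.0
tcp_pos: [0.5714, 0.0689, 0.1228]
orientation: [3.141, -0.001, 0.0]
contact_force: [-0.4, 0.5, 0.2]
grip_width: -0.0001
gripper_force: 0.1
```

Call:
{"method": "servo_tool", "body": {"commands": [[[0.003,0.004,0],[0,0,0]],[[0.006,0.008,0],[0,0,0]],[[0.008,0.01,0],[0,0,0]],[[0.008,0.01,0],[0,0,0]]]}}

```text
clock: 22.4
tcp_pos: [0.5734, 0.0665, 0.1228]
orientation: [3.141, -0.001, 0.0]
contact_force: [0.1, -0.6, -0.0]
grip_width: -0.0
gripper_force: 0.1
```

Run:
```python
from h import *
print(r.get_obs()["contact_force"])
save("scene","s8")
for q in r.mark_of("scene","lens_center")[:2]:
    p=at("scene",q["uv"],.125)[:2]; print(q["confidence"],p,np.degrees(np.arctan2(p[1]-.139,p[0]-.653))%360,np.hypot(p[1]-.139,p[0]-.653))
```

```text
[ 0.10524006 -0.62878116 -0.04592098]
0.97 [ 0.53054139 -0.02833346] 233.80244625488066 0.2073562103715172
0.65 [0.65104591 0.13270295] 252.75992984444292 0.006593276494666061
```

Call:
{"method": "servo_tool", "body": {"commands": [[[0.003,0.004,0],[0,0,0]],[[0.006,0.008,0],[0,0,0]],[[0.006,0.008,0],[0,0,0]]]}}

```text
clock: 22.8
tcp_pos: [0.5743, 0.0654, 0.1227]
orientation: [-3.141, -0.0, 0.001]
contact_force: [-0.7, 3.7, 0.5]
grip_width: -0.0
gripper_force: 1.7
```

The force rise shows it has reached the stop. I'll back off, lift, and move away.

Call:
{"method": "servo_tool", "body": {"commands": [[[-0.06,-0.05,0],[0,0,0]],[[-0.12,-0.1,0],[0,0,0]],[[-0.16,-0.14,0],[0,0,0]],[[-0.16,-0.14,0],[0,0,0]],[[-0.16,-0.14,-0.2],[0,0,0]],[[-0.16,-0.14,-0.4],[0,0,0]],[[-0.16,-0.14,-0.6],[0,0,0]],[[-0.16,-0.3,-0.6],[0,0,0]],[[-0.16,-0.5,-0.6],[0,0,0]],[[-0.16,-0.7,-0.6],[0,0,0]],[[-0.16,-0.9,-0.6],[0,0,0]],[[-0.16,-1,-0.6],[0,0,0]],[[-0.16,-1,-0.6],[0,0,0]],[[-0.16,-1,-0.6],[0,0,0]],[[-0.16,-1,-0.6],[0,0,0]]]}}

```text
clock: 24.3
tcp_pos: [0.536, 0.3125, 0.2726]
orientation: [3.14, -0.005, 0.001]
contact_force: [0.3, -1.0, -0.2]
grip_width: 0.0
gripper_force: 0.0
```

Run:
```python
from h import *
save("top","t9");save("scene","s9")
t=cv2.imread("pics/t9.png")[140:290,220:420]; s=cv2.imread("pics/s9.png")[150:300,130:330]
cv2.imwrite("pics/c9.png",cv2.resize(np.hstack([t,s]),None,fx=2,fy=2,interpolation=cv2.INTER_CUBIC))
for q in r.mark_of("top","lens_center")[:2]:
    p=at("top",q["uv"],.125)[:2]; print(q["confidence"],p,np.degrees(np.arctan2(p[1]-.139,p[0]-.653))%360,np.hypot(p[1]-.139,p[0]-.653))
```

```text
0.92 [ 0.53498197 -0.02440476] 234.16154433162598 0.2015672857912581
```

View pics/c9.png

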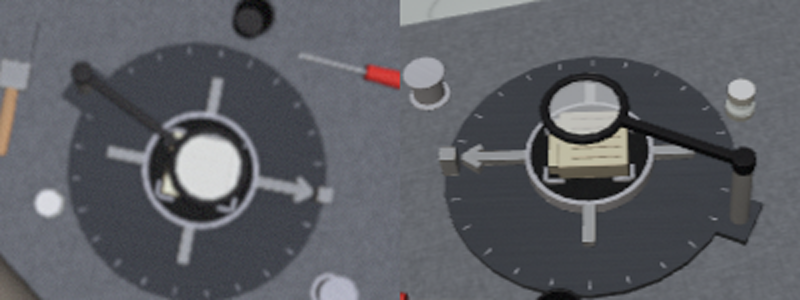

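The lens now sits over the unit, at crop (207,168) in the top half. The arrow points at the tooth, tip (313,191) and tooth (326,194). The bystanders in view haven't moved, so I'm handing in.

```bash
python3 -c "
from bench import r
print(r.hand_in())"
```

```text
the job is handed in; nothing more can be done
None
```

I handed the job in at about 24 s. By the camera, the arrow was within about 0.5° of the tooth and the magnifier was against its stop over the control unit; the hand-in returned no verdict.

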